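Put away and close the two polish tins on the entrance shelf

TASK

The shoes are done, so put the two open polish tins away and close them: stand the black-polish tin in the middle of the white tile and the brown-polish tin in the middle of the round cork mat, and put each tin's own-coloured lid on it, mouth-down and sitting level all round on the tin's shoulder. Leave the red tin, the green tin and the cream jar where they are.

Things in the scene. Friction and masses are not known exactly. Their poses are not given: they have to be found in the camera images.
- black_tin_mid (a point): centre of the open round black polish tin (half-way up, 11.5 mm above its underside), z axis up. Silvery metal with a black band round its side; its top shows a black disc of polish 41 mm across inside a silvery shoulder. Body 56 mm across and 18 mm high; above it a narrower neck 45 mm across (43 at its top) rises 5 mm, 23 mm high in all. Loose, about 90 g, starts upright on the shelf.
- brown_tin_mid (a point): centre of the open round brown polish tin (half-way up, 11.5 mm above its underside), z axis up. Silvery metal with a brown band round its side; its top shows a brown disc of polish 41 mm across inside a silvery shoulder. Body 56 mm across and 18 mm high; above it a narrower neck 45 mm across (43 at its top) rises 5 mm, 23 mm high in all. Loose, about 90 g, starts upright on the shelf.
- black_lid_mid (a point): centre of the black lid (half-way up, 8 mm above its rim), z axis up. A plain black round cap with a thin brass ring line on its top, 56 mm across, 16 mm high, open below (51 mm inside, 13 mm deep). Loose, about 30 g, lies mouth-down on the shelf. On a tin it goes over the neck with 3 mm to spare all round and its rim rests on the tin's shoulder 18 mm above the tin's underside, so its centre is then 14.5 mm above the tin's centre.
- brown_lid_mid (a point): centre of the brown lid (half-way up, 8 mm above its rim), z axis up. A plain brown round cap with a thin brass ring line on its top, 56 mm across, 16 mm high, open below (51 mm inside, 13 mm deep). Loose, about 30 g, lies mouth-down on the shelf. On a tin it goes over the neck with 3 mm to spare all round and its rim rests on the tin's shoulder 18 mm above the tin's underside, so its centre is then 14.5 mm above the tin's centre.
- tile_top (a point): centre of the upper face of the white square ceramic tile, 96 x 96 mm, 8 mm thick, fixed flat on the shelf; z axis up, x and y axes along its edges.
- cork_top (a point): centre of the upper face of the round cork mat, 100 mm across, 8 mm thick with a blue border 5 mm wide, fixed flat on the shelf; z axis up.
- red_tin_mid (a point): centre of a closed round red tin, 56 mm across, 34 mm high (17 mm above its underside), loose; to be left alone.
- green_tin_mid (a point): centre of a closed rectangular green tin, 60 x 45 mm (x, y) and 22 mm high, loose; to be left alone.
- cream_jar_mid (a point): centre of a white shoe-cream jar with a blue screw cap, 45 mm across, 45 mm high, loose; to be left alone.
Not all that is in view belongs to the job. Leave any blue or purple look-alike of the part that bears brown_tin_mid alone.

How it is judged:
By the outcome, as a careful person would: the job done as asked, in the order asked, and still so for the second after the job is handed in, with the robot touching nothing.
It also fails if it takes over 106 s, if anything falls off the work surface, if the arm or the gripper's body presses on something with over 40 N, if the wrist force passes 120 N, or if a joint passes its speed limit or range.

ROBOT

A 6-joint arm with a two-finger parallel gripper is mounted at the origin on the work surface. World frame = base frame: x ahead of the robot, y to its left, z up, the work surface at z = 0. Lengths are in m, angles in rad, forces in N, time in s.
With the tool pointing down it reaches from about 0.35 to 0.975 m from the base axis. Payload 4.9 kg.
Tool frame: the origin (TCP) lies midway between the tips of the shut fingers; the grasp point (between the pads) lies 19 mm behind it (manip.grip_point_offset is the distance from the TCP to the grasp point, in m); z points along the fingers, y is the direction in which the jaws open and shut (so a half turn about z gives the same grasp; the last joint's range is limited). The gripper opens to 85 mm and grips with 20 to 120 N. Pads are 22 mm wide; open, the fingers measure 114 mm over their backs; the gripper's body (76 mm by 85 mm) begins 54 mm behind the grasp point. The pads swing forward as they close: fully open they stand 13 mm farther back than shut.
Start: joints at [-1.445, 0.053, 1.613, -0, 1.476, -0.119], TCP at [0.151, -0.606, 0.205] pointing down, gripper open.
Joint ranges: [-3.01, 3.01], [-1.01, 2.22], [0.06, 2.58], [-1.02, 4.17], [0.09, 2.62], [-3.14, 3.14]. Speed limits (rad/s): [2.57, 2.57, 3.14, 3.14, 3.14, 3.14].

INTERFACE

Orientations are given as a unit quaternion [w, x, y, z].
In Python, from plant import manip gives the robot as it stands. The module is installed in compiled form; this text tells all that it offers.
- The arm moves only by the tool send_rows, never from a script. Its argument "steps" is a list of rows, each a list of 6 numbers: the shift along the tool's x, y, z in m, then the turn, a rotation vector about the tool's x, y, z in degrees. In form: [[dx, dy, dz, wx, wy, wz], ...]. A call has 1 to 8 rows; each row shifts and turns the commanded pose from where the row before left it, along the tool's axes as they then stand; what a row does not reach is not made up. A row lasts 1/8 s, in which the tool goes at most 62.5 mm and 10.7 degrees, less where a joint would pass 70% of its speed; a pose out of reach is approached as far as the arm can. A call is refused whole if a number of a shift passes 0.0625 or a number of a turn 10.7, either way. A call with a gripper value outside its range is refused whole. "grip" is the opening, from 0 (shut) to 1 (fully open), set as the call begins (left out, the last holds). The fingers move at their own pace and stop on an object; the grip force is fixed at half the most. Time passes only in rows, so rows that do not move let the fingers close. It gives the time, the measured TCP pose, the force and the opening at its end, in the units of the state.
- manip.state(): the state, without advancing time (a new reading comes with each control period).
- manip.grab_frame(name): name is "scene" or "top"; returns the picture (420x560x3 uint8, blue, green, red); there is no depth.
- manip.get_calibration(name): a dict with "K" (3x3 intrinsics, pixels), "R" (3x3) and "t" (3): a world point X has camera coordinates R X + t. Camera axes: x right, y down, z forward; pixel columns grow to the right and rows downward; lengths in m; the calibration is good to about 2 mm. A picture is of the moment at which its call begins. get_calibration takes no time and is no camera call.
- manip.job_done(): hands the job in, once; it reports no verdict.
The state is a dict: "time": time; "joint_pos": joint angles; "joint_vel": joint speeds; "joint_efforts": joint torques, N m; "tool_pos": TCP position; "tool_rot": TCP orientation; "contact_force": force on the tool from outside, world axes, zero at the start; "ft_torque": the same for the moment, N m; "gripper_width": opening from 0.0 (shut) to 1.0 (fully open).
Only numpy, scipy, OpenCV 4.12 (cv2) and the standard library are available. Lean on these libraries where they do the work, as an engineer would, in place of code of your own. Each camera call takes 0.05 s, during which the arm holds its last target.

## Working session

There is one attempt and no reset: what is moved stays moved. The work goes in short steps, Python scripts to look and compute and a tool call to move; the robot and the scene stay as the last step left them, time stands still between calls to the robot, and variables do not carry over. Pictures are saved under pics/ and viewed, and the job is handed in when it is done.

Besides the shell and the picture viewer there is one more tool, called after "Request:" by a JSON object that holds its "name" and its "arguments", one argument or row to a line. send_rows: Moves the arm, as the interface text tells. Its arguments: {"type":"object","properties":{"steps":{"type":"array"},"grip":{"type":"number"}},"required":["steps"]}

```bash
mkdir -p pics; python3 - <<'E'
from plant import manip
import cv2,numpy as np
np.set_printoptions(precision=4,suppress=True)
for n in("scene","top"):
    f=manip.grab_frame(n);cv2.imwrite(f"pics/{n}0.png",f)
    c=manip.get_calibration(n);print(n,c["K"],c["R"],c["t"])
print(manip.state())
E
```

```text
scene [[462.8429   0.     274.8864]
 [  0.     462.8429 222.3165]
 [  0.       0.       1.    ]] [[ 0.4361  0.8996  0.0239]
 [ 0.5258 -0.2332 -0.818 ]
 [-0.7303  0.3693 -0.5747]] [-0.293  -0.2527  1.6664]
top [[403.0405   0.     279.1703]
 [  0.     403.0405 215.399 ]
 [  0.       0.       1.    ]] [[ 0.0243 -0.9997 -0.004 ]
 [-0.9879 -0.0234 -0.1535]
 [ 0.1533  0.0077 -0.9881]] [0.0284 0.5877 0.8476]
{'time': 0.1, 'joint_pos': array([-1.445 ,  0.0533,  1.6142, -0.    ,  1.476 , -0.119 ]), 'joint_vel': array([ 0.0005, -0.001 , -0.0027,  0.0003, -0.0007, -0.0013]), 'joint_efforts': array([  0.0012, -39.4901, -37.1361,  -0.    ,   0.004 ,   0.    ]), 'tool_pos': array([ 0.1514, -0.6057,  0.204 ]), 'tool_rot': array([-0.001 ,  0.9925,  0.1221, -0.    ]), 'contact_force': array([0.9052, 1.0769, 0.5777]), 'ft_torque': array([-0.014 ,  0.0752, -0.026 ]), 'gripper_width': 1.0017333017778423}
```

View pics/scene0.png

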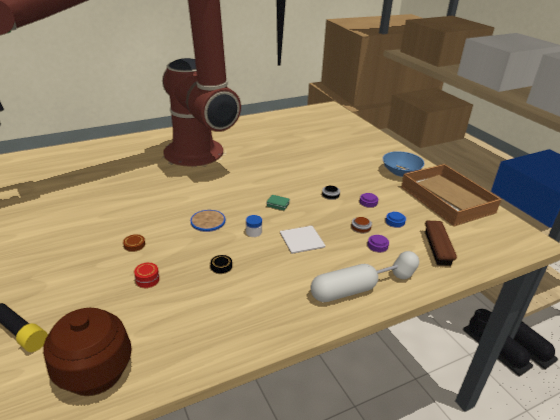

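View pics/top0.png

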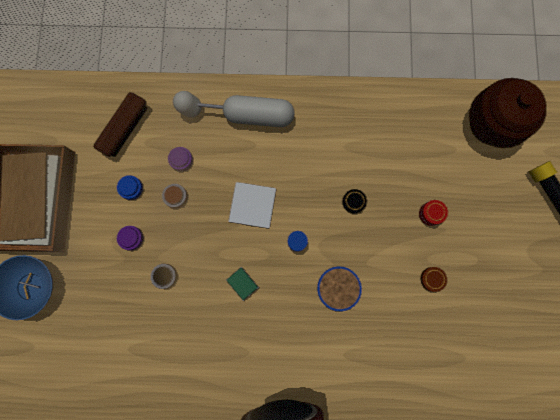

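The top view shows the tile at (253,205), the cork at (340,289), the black tin at (164,276) and the brown tin at (174,196). The black lid is at (355,201) and the brown lid at (434,279). The purple and blue look-alikes sit near the brown tin, at (180,158), (129,187) and (129,238). Next I'll measure these precisely.

```bash
cat > h.py <<'E'
import cv2,numpy as np
from plant import manip
np.set_printoptions(precision=4,suppress=True)
CAL={n:manip.get_calibration(n) for n in("scene","top")}
def ray(n,uv,z):
    c=CAL[n];C=-c["R"].T@c["t"];d=c["R"].T@np.linalg.inv(c["K"])@np.array([uv[0],uv[1],1.])
    return C+d*(z-C[2])/d[2]
def proj(n,X):
    c=CAL[n];p=c["K"]@(c["R"]@np.asarray(X,float)+c["t"]);return p[:2]/p[2]
E
python3 - <<'E'
import cv2
t=cv2.imread("pics/top0.png");s=cv2.imread("pics/scene0.png")
def crop(im,x,y,w,h,k):return cv2.resize(im[y:y+h,x:x+w],None,fx=k,fy=k,interpolation=cv2.INTER_NEAREST)
cv2.imwrite("pics/c1.png",crop(t,100,140,190,140+20,4))
cv2.imwrite("pics/c2.png",crop(t,270,170,190,150,4))
cv2.imwrite("pics/c3.png",crop(s,240,170,180,100,4))
cv2.imwrite("pics/c4.png",crop(s,110,190,160,100,4))
E
```

```text
(no output)
```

View pics/c1.png

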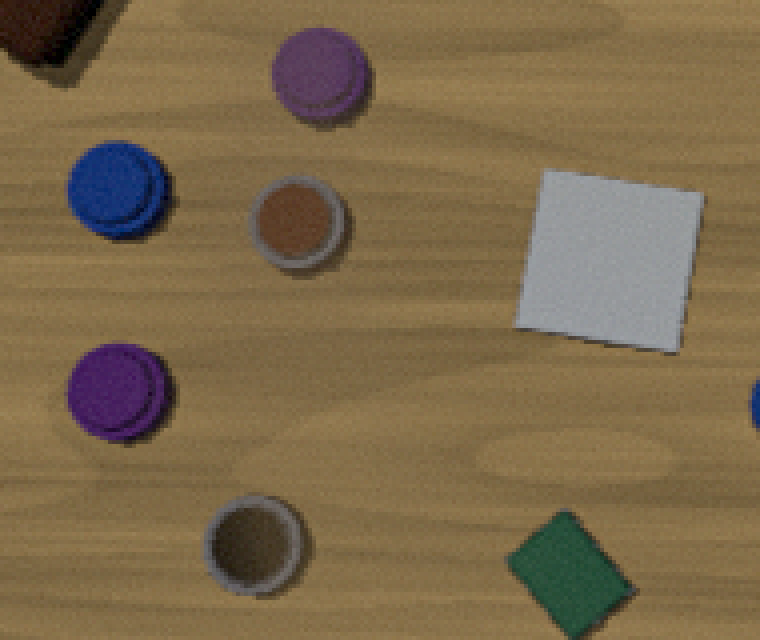

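View pics/c2.png

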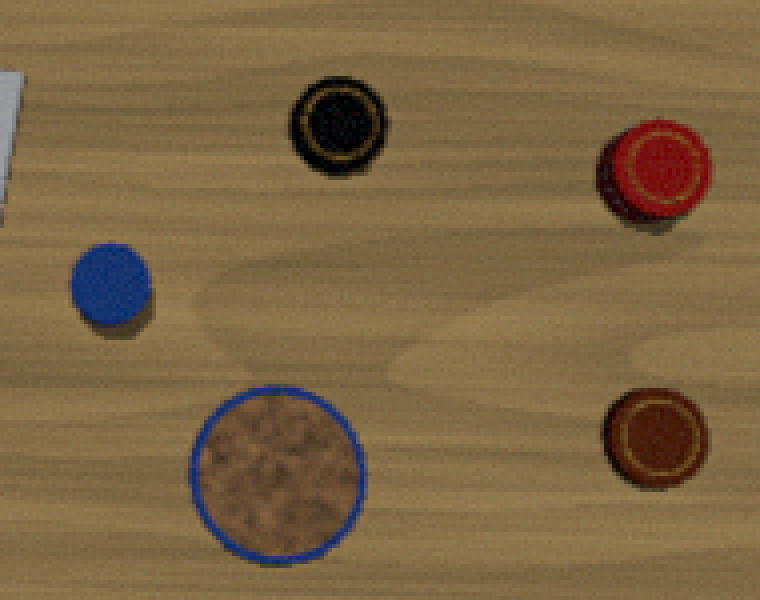

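View pics/c3.png

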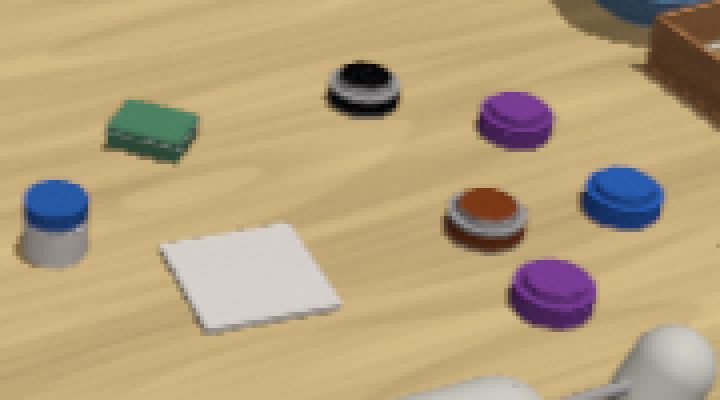

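View pics/c4.png

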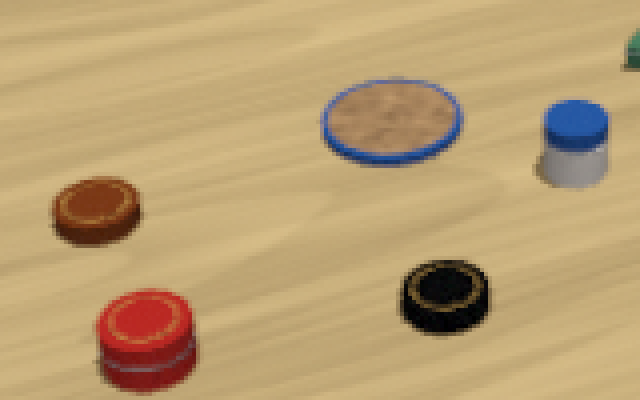

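```bash
cat > m.py <<'E'
from h import *
def big(mask_fn,f,cx,cy,r,k=4):
    x0,y0=int(cx-r),int(cy-r);c=f[y0:y0+2*r,x0:x0+2*r]
    c=cv2.GaussianBlur(cv2.resize(c,None,fx=k,fy=k,interpolation=cv2.INTER_CUBIC),(0,0),2)
    m=mask_fn(c).astype(np.uint8)
    n,l,s,ce=cv2.connectedComponentsWithStats(m)
    ctr=np.array([r*k,r*k])
    # component biggest
    i=1+np.argmax(s[1:,4]);mm=(l==i).astype(np.uint8)
    co=max(cv2.findContours(mm,cv2.RETR_EXTERNAL,cv2.CHAIN_APPROX_NONE)[0],key=cv2.contourArea)
    co=cv2.convexHull(co)
    return co.reshape(-1,2).astype(np.float64),k,x0,y0,mm
def back(p,k,x0,y0): return (np.asarray(p)+.5)/k-.5+np.array([x0,y0])
def circ(n,co,k,x0,y0,z):
    # cast contour to plane, fit circle lsq
    uv=back(co,k,x0,y0);P=np.array([ray(n,u,z)[:2] for u in uv])
    A=np.c_[2*P,np.ones(len(P))];s=np.linalg.lstsq(A,(P**2).sum(1),rcond=None)[0]
    r=np.sqrt(s[2]+s[:2]@s[:2]);res=np.std(np.hypot(*(P-s[:2]).T)-r);return s[:2],r,res
def hsv(c):return cv2.cvtColor(c,cv2.COLOR_BGR2HSV).astype(int)
def V(c):return c.astype(int).max(2)
E
python3 - <<'E'
from m import *
t=cv2.imread("pics/top0.png");s=cv2.imread("pics/scene0.png")
for n,im,pts in(("top",t,dict(bt=(163,275),btS=(174,276),brt=(174,195),brsh=(186,197),bl=(354,200),blring=(364,200),brl=(434,279),cork=(340,289),corkb=(319,289),wood=(300,200),red=(436,212))),("scene",s,dict(bt=(331,189),btS=(340,193),brt=(362,222),bl=(221,262),brl=(134,239),wood=(290,215)))):
    h=hsv(im)
    for k,(x,y) in pts.items():print(n,k,im[y-1:y+2,x-1:x+2].reshape(-1,3).mean(0).round(),h[y,x])
E
```

```text
top bt [36. 51. 62.] [ 20 110  58]
top btS [79. 87. 95.] [19 29 96]
top brt [40. 62. 92.] [ 12 145  95]
top brsh [51. 62. 74.] [ 12 109  70]
top bl [8. 7. 8.] [ 24 142   9]
top blring [15. 28. 40.] [ 18 164  59]
top brl [13. 31. 72.] [ 10 184  75]
top cork [41. 61. 83.] [ 15 126  85]
top corkb [85. 57. 54.] [119 109 101]
top wood [ 67. 103. 123.] [ 18 110 125]
top red [ 14.  17. 120.] [  0 213 121]
scene bt [10.  9.  9.] [54 91 14]
scene btS [109. 144. 162.] [ 20  99 181]
scene brt [ 23.  57. 123.] [ 10 203 123]
scene bl [11. 11.  9.] [ 0 85  6]
scene brl [ 22.  57. 123.] [ 10 211 123]
scene wood [128. 179. 205.] [ 20  96 204]
```

```bash
sed -i 's/i=1+np.argmax(s\[1:,4\])/i=l[r*k,r*k] or 1+np.argmax(s[1:,4])/' m.py
cat > meas.py <<'E'
from m import *
t=cv2.imread("pics/top0.png");s=cv2.imread("pics/scene0.png")
red=lambda c:(c[...,2].astype(int)-c[...,0])
jobs=[("black_tin","top",t,lambda c:V(c)<82,164,275,11,.023),
("brown_tin","top",t,lambda c:hsv(c)[...,1]>95,173,195,11,.023),
("black_lid","top",t,lambda c:V(c)<60,354,201,18,.014),
("brown_lid","top",t,lambda c:hsv(c)[...,1]>150,434,278,18,.014),
("cork","top",t,lambda c:~((hsv(c)[...,0]>100)&(hsv(c)[...,0]<130)&(hsv(c)[...,1]>50)),340,289,21,.008),
("black_tin","scene",s,lambda c:V(c)<75,331,189,10,.023),
("brown_tin","scene",s,lambda c:hsv(c)[...,1]>150,362,221,10,.023),
("cork","scene",s,lambda c:~((hsv(c)[...,0]>95)&(hsv(c)[...,0]<130)),208,219,20,.008),
("black_lid","scene",s,lambda c:V(c)<75,221,263,16,.012),
("brown_lid","scene",s,lambda c:hsv(c)[...,1]>150,134,242,16,.012)]
vis=[]
for nm,n,im,fn,cx,cy,r,z in jobs:
    co,k,x0,y0,mm=big(fn,im,cx,cy,r)
    c,R,res=circ(n,co,k,x0,y0,z);print(nm,n,c,"r",R.round(4),"res",res.round(5))
    cc=cv2.resize(im[y0:y0+2*r,x0:x0+2*r],(150,150),interpolation=cv2.INTER_NEAREST)
    m2=cv2.resize(mm*255,(150,150));ct=cv2.findContours(m2,0,1)[0];cv2.drawContours(cc,ct,-1,(0,255,0),1);vis.append(cc)
cv2.imwrite("pics/vis.png",np.vstack([np.hstack(vis[:5]),np.hstack(vis[5:])]))
for n,im,cx,cy in(("top",t,253,205),("scene",s,302,239)):
    co,k,x0,y0,mm=big((lambda c:(hsv(c)[...,1]<60)&(V(c)>90)),im,cx,cy,30)
    q=cv2.approxPolyDP(co.astype(np.float32).reshape(-1,1,2),12,True).reshape(-1,2)
    P=np.array([ray(n,u,.008)[:2] for u in back(q,k,x0,y0)]);print("tile",n,P.tolist(),P.mean(0),len(P))
for nm,uv,z in(("purple1",(180,158),.02),("blue",(129,187),.02),("purple2",(129,238),.02),("green",(242,284),.022),("jar",(298,241),.045),("red",(435,212),.034)):
    print(nm,ray("top",uv,z))
E
python3 meas.py
```

```text
black_tin top [0.4478 0.3004] r 0.022 res 0.00037
brown_tin top [0.6328 0.2869] r 0.0204 res 0.0003
black_lid top [ 0.6292 -0.1296] r 0.0286 res 0.00055
brown_lid top [ 0.4563 -0.3059] r 0.0288 res 0.00064
cork top [ 0.4304 -0.0959] r 0.0448 res 0.00021
black_tin scene [0.4501 0.2993] r 0.0195 res 0.00051
brown_tin scene [0.6336 0.2879] r 0.0186 res 0.00041
cork scene [ 0.4224 -0.0933] r 0.1147 res 0.00407
black_lid scene [ 0.6365 -0.1311] r 0.0318 res 0.00214
brown_lid scene [ 0.4617 -0.3082] r 0.0325 res 0.00291
tile top [[0.6696413700752559, 0.14596251795104076], [0.6562477163918986, 0.05312056120295961], [0.5642296112008262, 0.06570428012757146], [0.5770883903645021, 0.1600786486616689]] [0.6168 0.1062] 4
tile scene [[0.6708984787555001, 0.14743650409122888], [0.6653489560780985, 0.050200856636745006], [0.5667450716406576, 0.06517587835026867], [0.5784896899748652, 0.15875322368328348]] [0.6204 0.1054] 4
purple1 [0.7208 0.2773 0.02  ]
blue [0.6489 0.3908 0.02  ]
purple2 [0.531  0.3811 0.02  ]
green [0.4347 0.1212 0.022 ]
jar [ 0.531  -0.0003  0.045 ]
red [ 0.6046 -0.3068  0.034 ]
```

View pics/vis.png

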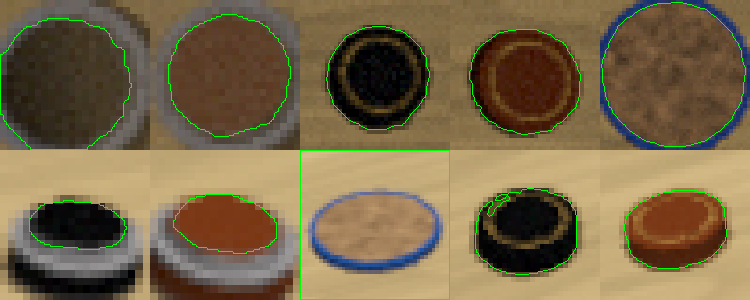

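```bash
python3 - <<'E'
from m import *
t=cv2.imread("pics/top0.png");s=cv2.imread("pics/scene0.png")
vis=[]
def ringfit(nm,n,im,cx,cy,r,z,fn):
    co,k,x0,y0,mm=big(fn,im,cx,cy,r);c,R,res=circ(n,co,k,x0,y0,z);print(nm,n,c,R.round(4),res.round(5))
    cc=cv2.resize(im[y0:y0+2*r,x0:x0+2*r],(200,200),interpolation=cv2.INTER_NEAREST)
    ct=cv2.findContours(cv2.resize(mm*255,(200,200)),0,1)[0];cv2.drawContours(cc,ct,-1,(0,255,0),1);vis.append(cc)
hb=lambda c:(hsv(c)[...,0]>95)&(hsv(c)[...,0]<130)&(hsv(c)[...,1]>60)
ringfit("cork","scene",s,208,219,25,.006,hb)
ringfit("black_lid in ring","top",t,354,200,10,.016,lambda c:V(c)<30)
ringfit("black_lid in ring","scene",s,222,262,12,.016,lambda c:V(c)<38)
ringfit("brown_lid in ring","top",t,434,278,11,.016,lambda c:c[...,1].astype(int)<39)
ringfit("brown_lid in ring","scene",s,134,240,13,.016,lambda c:(hsv(c)[...,1]>195)&(V(c)>90))
ringfit("black_tin","top",t,163,276,14,.018,lambda c:hsv(c)[...,1]<65)
ringfit("brown_tin","top",t,173,196,14,.018,lambda c:hsv(c)[...,1]<80)
cv2.imwrite("pics/vis2.png",np.vstack([np.hstack(vis[:4]),np.hstack(vis[4:]+[vis[0]])]))
E
```

```text
cork scene [ 0.4362 -0.0976] 0.049 0.00051
black_lid in ring top [ 0.6307 -0.1304] 0.0176 0.00028
black_lid in ring scene [ 0.631  -0.1296] 0.0169 0.00046
brown_lid in ring top [ 0.4564 -0.3078] 0.0176 0.00026
brown_lid in ring scene [ 0.4545 -0.3072] 0.0183 0.00095
black_tin top [0.4484 0.2999] 0.0277 0.0002
brown_tin top [0.6331 0.2869] 0.0283 0.00035
```

View pics/vis2.png

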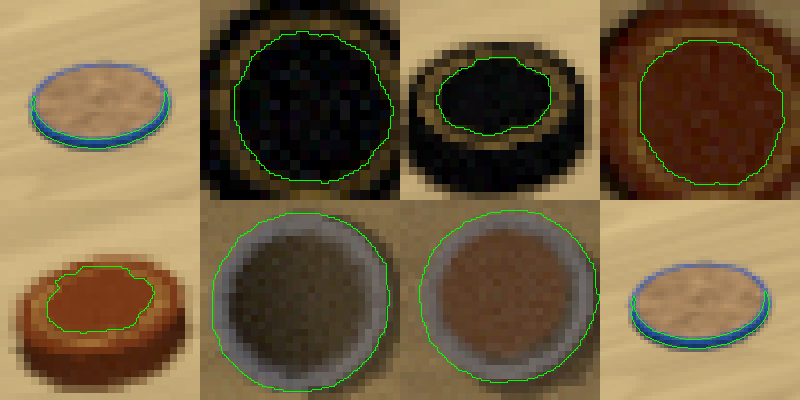

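Request:
{"name": "send_rows", "arguments": {
  "steps": [
    [0,0,0.02,0,0,7],
    [0,0,0.02,0,0,7],
    [0.04,-0.04,0,0,0,0],
    [0.04,-0.04,0,0,0,0],
    [0.04,-0.04,0,0,0,0],
    [0.04,-0.04,0,0,0,0],
    [0.04,-0.04,0,0,0,0],
    [0.04,-0.04,0,0,0,0]
  ],
  "grip": 1
}}

```text
time: 1.1
tool_pos: [0.3922, -0.3645, 0.1647]
tool_rot: [-0.0, 1.0, 0.0, -0.0]
contact_force: [0.7, -1.0, 0.0]
gripper_width: 1.0
```

Request:
{"name": "send_rows", "arguments": {
  "steps": [
    [0.015,-0.05,0,0,0,0],
    [0.015,-0.05,0,0,0,0],
    [0.015,-0.05,0,0,0,0],
    [0.012,-0.055,0,0,0,0],
    [0,-0.055,0,0,0,0],
    [0,-0.055,0,0,0,0],
    [0,-0.055,0,0,0,0],
    [0,-0.055,0,0,0,0]
  ]
}}

```text
time: 2.1
tool_pos: [0.4476, 0.0605, 0.1648]
tool_rot: [-0.0, 1.0, 0.0, 0.0]
contact_force: [0.6, 0.8, -0.1]
gripper_width: 0.999
```

Request:
{"name": "send_rows", "arguments": {
  "steps": [
    [0,-0.055,0,0,0,0],
    [0,-0.055,0,0,0,0],
    [0,-0.055,0,0,0,0],
    [0,-0.045,0,0,0,0],
    [0,-0.03,0,0,0,0],
    [0,0,0.03,0,0,0],
    [0,0,0.03,0,0,0],
    [0,0,0,0,0,0]
  ]
}}

```text
time: 3.1
tool_pos: [0.4455, 0.2977, 0.1017]
tool_rot: [0.002, 1.0, 0.0, -0.003]
contact_force: [-0.1, 0.8, 0.5]
gripper_width: 0.998
```

Request:
{"name": "send_rows", "arguments": {
  "steps": [
    [0.003,-0.002,0.03,0,0,0],
    [0,0,0.03,0,0,0],
    [0,0,0.02,0,0,0],
    [0,0,0.01,0,0,0],
    [0,0,0,0,0,0]
  ]
}}

```text
time: 3.72
tool_pos: [0.4511, 0.3007, 0.0151]
tool_rot: [0.0, 1.0, 0.0, -0.0]
contact_force: [-0.4, 0.1, 0.2]
gripper_width: 1.0
```

Request:
{"name": "send_rows", "arguments": {
  "steps": [
    [-0.002,0,0.005,0,0,0],
    [0,0,0.003,0,0,0],
    [0,0,0,0,0,0]
  ]
}}

```text
time: 4.1
tool_pos: [0.4491, 0.3008, 0.0072]
tool_rot: [-0.0, 1.0, 0.0, 0.0]
contact_force: [-0.6, 0.5, 1.5]
gripper_width: 1.0
```

```bash
python3 -c "
from h import *
s=manip.state();print(s['tool_pos'],s['tool_rot'],s['contact_force'])
for n in('scene','top'):
    f=manip.grab_frame(n);cv2.imwrite('pics/g1%s.png'%n,f)
a=cv2.imread('pics/g1scene.png')[140:240,280:420];b=cv2.imread('pics/g1top.png')[230:330,110:250]
cv2.imwrite('pics/g1.png',cv2.resize(np.vstack([a,b]),None,fx=3,fy=3))
print(manip.state()['tool_pos'])"
```

```text
[0.4491 0.3008 0.0072] [-0.      1.      0.0002  0.0001] [-0.5803  0.5033  1.4941]
[0.4492 0.3009 0.0073]
```

View pics/g1.png

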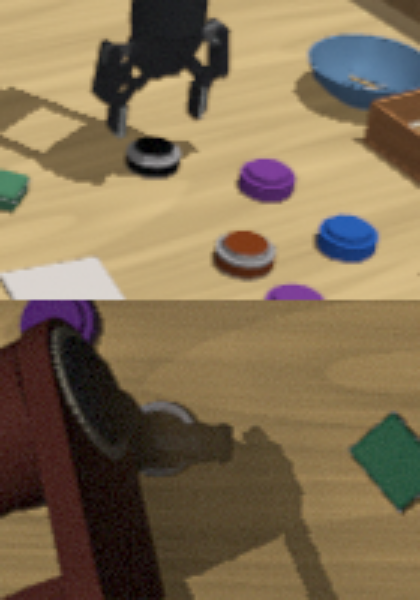

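```bash
python3 -c "
from h import *
for y in(.2535,.3475):
  for z in (.007,.02,.04): print(y,z,(proj('scene',(.449,y,z))-[280,140])*3)
print((proj('scene',(.449,.3,.023))-[280,140])*3)
for y in(.2535,.3475): print((proj('top',(.449,y,.02))-[110,130])*3)
"
```

```text
0.2535 0.007 [112.0944 167.7186]
0.2535 0.02 [113.0682 156.9079]
0.2535 0.04 [114.5865 140.0523]
0.3475 0.007 [189.3382 148.7931]
0.3475 0.02 [190.6854 138.1431]
0.3475 0.04 [192.7851 121.5434]
[152.2025 145.0199]
[219.214  438.0365]
[ 93.0994 434.9376]
```

```bash
python3 -c "
import cv2
a=cv2.imread('pics/g1scene.png')[145:205,300:370];cv2.imwrite('pics/g1z.png',cv2.resize(a,None,fx=8,fy=8,interpolation=cv2.INTER_NEAREST))
"
```

```text
(no output)
```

View pics/g1z.png

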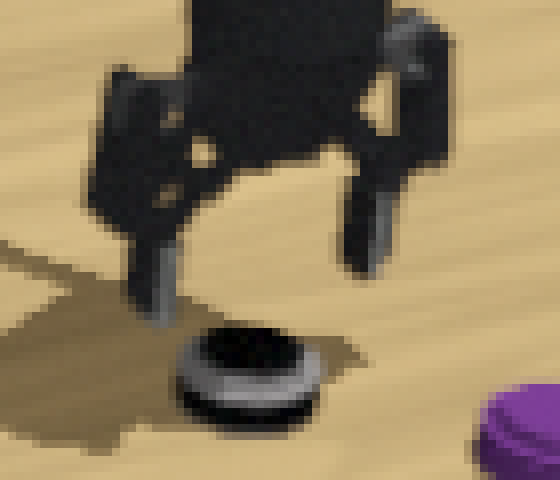

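The fingertips look higher than I expected, at about 45 mm. I'll close part-way, clear of the tin, and look again.

Request:
{"name": "send_rows", "arguments": {
  "steps": [
    [0,0,0,0,0,0],
    [0,0,0,0,0,0],
    [0,0,0,0,0,0],
    [0,0,0,0,0,0]
  ],
  "grip": 0.75
}}

```text
time: 4.7
tool_pos: [0.4491, 0.3008, 0.0071]
tool_rot: [-0.0, 1.0, 0.0, 0.0]
contact_force: [0.0, -0.3, -0.6]
gripper_width: 0.752
```

```bash
python3 -c "
from h import *
s=manip.state();print(s['tool_pos'],s['gripper_width'],s['contact_force'])
f=manip.grab_frame('scene')
cv2.imwrite('pics/g2z.png',cv2.resize(f[145:205,300:370],None,fx=8,fy=8,interpolation=cv2.INTER_NEAREST))"
```

```text
[0.4491 0.3008 0.0071] 0.7515368240750065 [ 0.0364 -0.3041 -0.6292]
```

View pics/g2z.png

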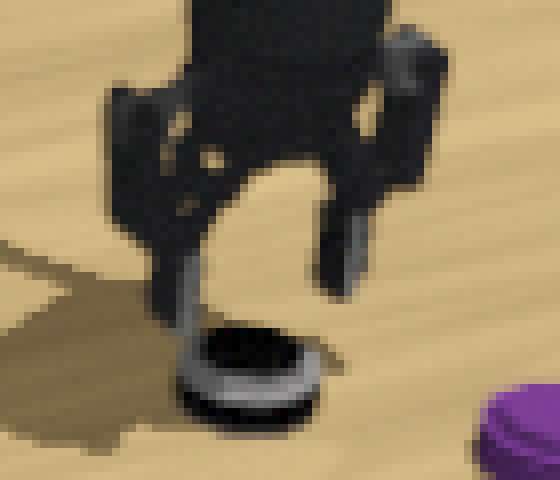

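```bash
python3 -c "
from h import *
for uv in((319,185.3),(346.5,179.5)):
  for z in (0.007,.02,.03,.045): print(uv,ray('scene',uv,z))
a=cv2.imread('pics/g1top.png')[245:315,130:220];cv2.imwrite('pics/g1t.png',cv2.resize(a,None,fx=8,fy=8,interpolation=cv2.INTER_NEAREST))"
```

```text
(319, 185.3) [0.3952 0.2908 0.007 ]
(319, 185.3) [0.414  0.2786 0.02  ]
(319, 185.3) [0.4284 0.2693 0.03  ]
(319, 185.3) [0.45   0.2553 0.045 ]
(346.5, 179.5) [0.399  0.3928 0.007 ]
(346.5, 179.5) [0.4177 0.3789 0.02  ]
(346.5, 179.5) [0.4321 0.3682 0.03  ]
(346.5, 179.5) [0.4536 0.3521 0.045 ]
```

View pics/g1t.png

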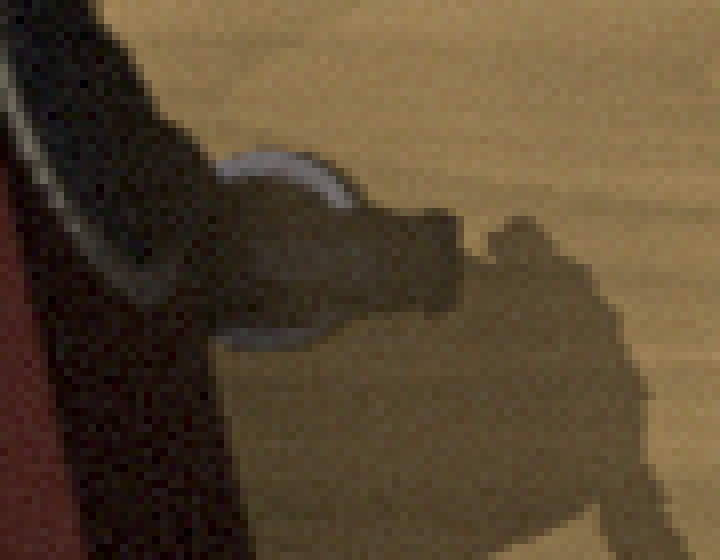

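```bash
python3 -c "
from h import *
for uv in((343,182),(323,186.8)):
  for z in (.03,.035,.04,.045): print(uv,ray('scene',uv,z))
"
```

```text
(343, 182) [0.441  0.3493 0.03  ]
(343, 182) [0.4481 0.344  0.035 ]
(343, 182) [0.4553 0.3388 0.04  ]
(343, 182) [0.4624 0.3336 0.045 ]
(323, 186.8) [0.4412 0.2761 0.03  ]
(323, 186.8) [0.4484 0.2714 0.035 ]
(323, 186.8) [0.4555 0.2666 0.04  ]
(323, 186.8) [0.4626 0.2619 0.045 ]
```

Request:
{"name": "send_rows", "arguments": {
  "steps": [
    [0,0,0.003,0,0,0],
    [0,0,0.002,0,0,0],
    [0,0,0,0,0,0]
  ],
  "grip": 0.8
}}

```text
time: 5.12
tool_pos: [0.4488, 0.3006, 0.0017]
tool_rot: [0.0, 1.0, 0.0, -0.0]
contact_force: [0.7, -0.9, -0.3]
gripper_width: 0.797
```

```bash
python3 -c "
from h import *
print(manip.grip_point_offset,manip.state()['tool_pos'],[a for a in dir(manip) if a[0]!='_'])
f=manip.grab_frame('scene')
cv2.imwrite('pics/g3z.png',cv2.resize(f[145:205,300:370],None,fx=8,fy=8,interpolation=cv2.INTER_NEAREST))"
```

```text
0.0187 [0.4488 0.3006 0.0017] ['IKError', 'get_calibration', 'grab_frame', 'grip_point_offset', 'job_done', 'state']
```

View pics/g3z.png

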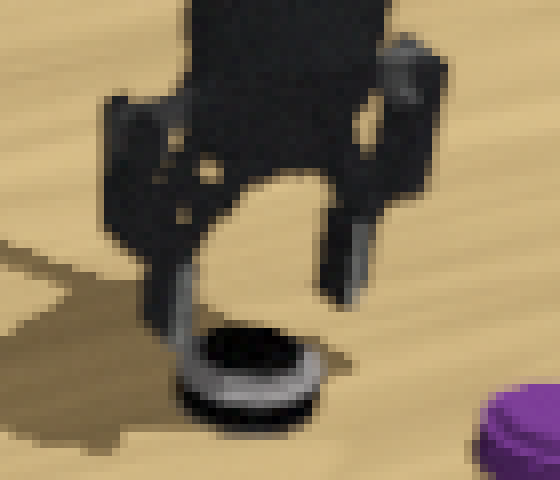

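Request:
{"name": "send_rows", "arguments": {
  "steps": [
    [0,0,0.002,0,0,0],
    [0,0,0.002,0,0,0],
    [0,0,0.001,0,0,0],
    [0,0,0,0,0,0]
  ]
}}

```text
time: 5.68
tool_pos: [0.4489, 0.3007, -0.003]
tool_rot: [0.0, 1.0, 0.0, -0.0]
contact_force: [0.5, -0.2, -0.3]
gripper_width: 0.798
```

Request:
{"name": "send_rows", "arguments": {
  "steps": [
    [0,0,0.003,0,0,0],
    [0,0,0.003,0,0,0],
    [0,0,0.002,0,0,0],
    [0,0,0,0,0,0]
  ]
}}

```text
time: 6.18
tool_pos: [0.4488, 0.3007, -0.0112]
tool_rot: [0.0, 1.0, 0.0, -0.0]
contact_force: [-0.3, -0.8, 0.4]
gripper_width: 0.801
```

```bash
python3 -c "
from h import *
print(manip.state()['tool_pos'])
f=manip.grab_frame('scene')
cv2.imwrite('pics/g4z.png',cv2.resize(f[145:205,300:370],None,fx=8,fy=8,interpolation=cv2.INTER_NEAREST))"
```

```text
[ 0.4488  0.3007 -0.0112]
```

View pics/g4z.png

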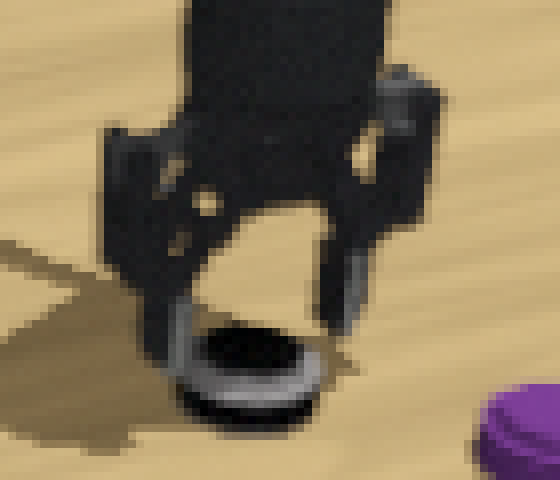

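Request:
{"name": "send_rows", "arguments": {
  "steps": [
    [0,0,0.003,0,0,0],
    [0,0,0.003,0,0,0],
    [0,0,0.002,0,0,0],
    [0,0,0,0,0,0]
  ]
}}

```text
time: 6.72
tool_pos: [0.4488, 0.3007, -0.0192]
tool_rot: [0.0, 1.0, 0.0, -0.0]
contact_force: [1.1, 0.3, -0.8]
gripper_width: 0.802
```

```bash
python3 -c "
from h import *
print(manip.state()['tool_pos'])
f=manip.grab_frame('scene')
cv2.imwrite('pics/g5z.png',cv2.resize(f[145:205,300:370],None,fx=8,fy=8,interpolation=cv2.INTER_NEAREST))"
```

```text
[ 0.4488  0.3007 -0.0192]
```

View pics/g5z.png

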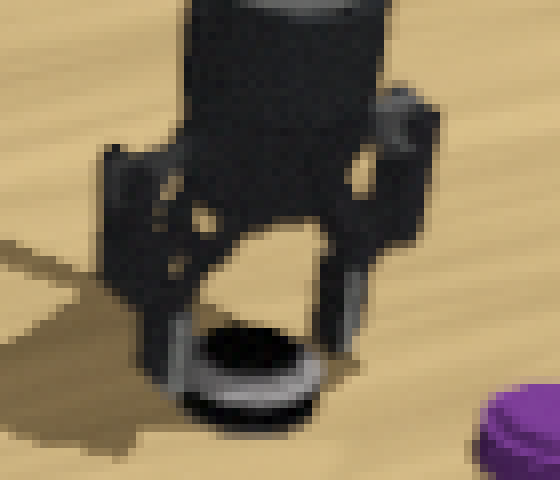

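Request:
{"name": "send_rows", "arguments": {
  "steps": [
    [0,0,0,0,0,0],
    [0,0,0,0,0,0],
    [0,0,0,0,0,0],
    [0,0,0,0,0,0]
  ],
  "grip": 0.5
}}

```text
time: 7.28
tool_pos: [0.4497, 0.3011, -0.018]
tool_rot: [-0.0, 1.0, 0.0, 0.001]
contact_force: [-0.9, -1.1, 5.8]
gripper_width: 0.618
```

Request:
{"name": "send_rows", "arguments": {
  "steps": [
    [0,0,-0.002,0,0,0],
    [0,0,-0.01,0,0,0],
    [0,0,-0.02,0,0,0],
    [0,0,0,0,0,0]
  ],
  "grip": 0.3
}}

```text
time: 7.78
tool_pos: [0.4505, 0.3015, 0.015]
tool_rot: [-0.001, 1.0, 0.0, 0.002]
contact_force: [-0.0, 0.2, -0.3]
gripper_width: 0.621
```

```bash
python3 -c "
from h import *
s=manip.state();print(s['tool_pos'],s['gripper_width'])
f=manip.grab_frame('scene')
cv2.imwrite('pics/g6z.png',cv2.resize(f[145:205,300:370],None,fx=8,fy=8,interpolation=cv2.INTER_NEAREST))"
```

```text
[0.4505 0.3015 0.015 ] 0.6214886963116798
```

View pics/g6z.png

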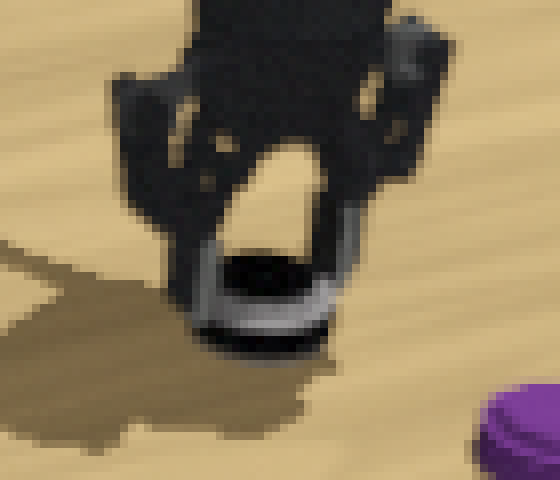

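Request:
{"name": "send_rows", "arguments": {
  "steps": [
    [0,0,-0.03,0,0,0],
    [0.02,0.02,-0.01,0,0,0],
    [0.03,0.035,0,0,0,0],
    [0.03,0.035,0,0,0,0],
    [0.03,0.035,0,0,0,0],
    [0.03,0.035,0,0,0,0],
    [0.025,0.03,0,0,0,0],
    [0,0.005,0,0,0,0]
  ]
}}

```text
time: 8.82
tool_pos: [0.6149, 0.1038, 0.0521]
tool_rot: [0.0, 1.0, -0.001, -0.0]
contact_force: [-0.6, -0.4, -0.3]
gripper_width: 0.622
```

Request:
{"name": "send_rows", "arguments": {
  "steps": [
    [0,0,0.02,0,0,0],
    [0,0,0.02,0,0,0],
    [0,0,0,0,0,0],
    [0,0,0,0,0,0]
  ]
}}

```text
time: 9.32
tool_pos: [0.6136, 0.1065, 0.0127]
tool_rot: [-0.0, 1.0, 0.001, -0.0]
contact_force: [-0.2, 0.7, -0.7]
gripper_width: 0.618
```

Request:
{"name": "send_rows", "arguments": {
  "steps": [
    [0.004,0,0.01,0,0,0],
    [0,0,0.007,0,0,0],
    [0,0,0.003,0,0,0],
    [0,0,0,0,0,0],
    [0,0,0,0,0,0]
  ]
}}

```text
time: 9.95
tool_pos: [0.6184, 0.1059, -0.0066]
tool_rot: [-0.0, 1.0, 0.0, 0.0]
contact_force: [0.2, 0.3, -1.2]
gripper_width: 0.618
```

Request:
{"name": "send_rows", "arguments": {
  "steps": [
    [0,0,0.002,0,0,0],
    [0,0,0.002,0,0,0],
    [0,0,0,0,0,0]
  ]
}}

```text
time: 10.32
tool_pos: [0.6184, 0.1059, -0.01]
tool_rot: [0.0, 1.0, 0.0, 0.0]
contact_force: [-3.4, -1.1, 5.0]
gripper_width: 0.618
```

```bash
python3 -c "
from h import *
s=manip.state();print(s['tool_pos'],s['contact_force'])
f=manip.grab_frame('scene')
cv2.imwrite('pics/g7z.png',cv2.resize(f[190:260,260:350],None,fx=8,fy=8,interpolation=cv2.INTER_NEAREST))"
```

```text
[ 0.6184  0.1059 -0.01  ] [-3.3958 -1.0602  5.0321]
```

View pics/g7z.png

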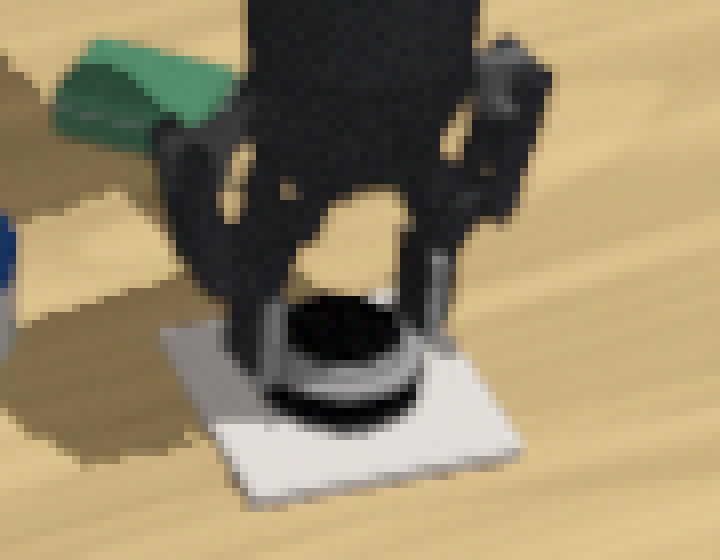

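Request:
{"name": "send_rows", "arguments": {
  "steps": [
    [0,0,0,0,0,0],
    [0,0,0,0,0,0],
    [0,0,-0.002,0,0,0],
    [0,0,0,0,0,-10],
    [0,0,0,0,0,-10],
    [0,0,0,0,0,-10],
    [0,0,0,0,0,-10],
    [0,0,0,0,0,-10]
  ],
  "grip": 0.85
}}

```text
time: 11.38
tool_pos: [0.6182, 0.1059, -0.0089]
tool_rot: [0.0, 0.905, 0.425, 0.0]
contact_force: [0.4, 0.0, -0.4]
gripper_width: 0.847
```

Request:
{"name": "send_rows", "arguments": {
  "steps": [
    [0,0,0,0,0,-10],
    [0,0,0,0,0,-10],
    [0,0,0,0,0,-10],
    [0,0,0,0,0,-10],
    [0,0,0,0,0,0],
    [0,0,0,0,0,0],
    [0,0,0,0,0,0]
  ]
}}

```text
time: 12.25
tool_pos: [0.6182, 0.1059, -0.0089]
tool_rot: [-0.0, 0.707, 0.707, 0.0]
contact_force: [0.7, -0.4, -0.2]
gripper_width: 0.852
```

Request:
{"name": "send_rows", "arguments": {
  "steps": [
    [0,0,0,0,0,0],
    [0,0,0,0,0,0],
    [0,0,0,0,0,0],
    [0,0,0,0,0,0],
    [0,0,0,0,0,0]
  ],
  "grip": 0.5
}}

```text
time: 12.88
tool_pos: [0.6191, 0.1059, -0.0078]
tool_rot: [0.001, 0.707, 0.707, 0.001]
contact_force: [-0.3, -0.4, 5.4]
gripper_width: 0.613
```

Request:
{"name": "send_rows", "arguments": {
  "steps": [
    [0,0,0,0,0,0],
    [0,0,0,0,0,0],
    [0,0,0,0,0,0],
    [0,0,-0.02,0,0,0],
    [0,0,-0.03,0,0,0],
    [0,0,-0.03,0,0,0]
  ],
  "grip": 0.85
}}

```text
time: 13.62
tool_pos: [0.6185, 0.1059, 0.0734]
tool_rot: [0.0, 0.707, 0.707, 0.0]
contact_force: [0.8, 1.0, 0.8]
gripper_width: 0.846
```

Request:
{"name": "send_rows", "arguments": {
  "steps": [
    [0.045,0.004,0,0,0,0],
    [0.045,0.004,0,0,0,0],
    [0.045,0.004,0,0,0,0],
    [0.046,0.003,0,0,0,0],
    [0,0,0,0,0,10],
    [0,0,0,0,0,10],
    [0,0,0,0,0,10],
    [0,0,0,0,0,10]
  ]
}}

```text
time: 14.62
tool_pos: [0.6336, 0.2872, 0.0729]
tool_rot: [0.0, 0.907, 0.42, 0.001]
contact_force: [-1.0, 0.2, -0.5]
gripper_width: 0.85
```

Request:
{"name": "send_rows", "arguments": {
  "steps": [
    [0,0,0,0,0,10],
    [0,0,0,0,0,10],
    [0,0,0,0,0,10],
    [0,0,0,0,0,10],
    [0,0,0,0,0,10],
    [0,0,0.02,0,0,0],
    [0,0,0.01,0,0,0],
    [0,0,0,0,0,0]
  ]
}}

```text
time: 15.62
tool_pos: [0.6315, 0.2864, 0.0387]
tool_rot: [0.001, 1.0, 0.001, -0.002]
contact_force: [0.3, 0.8, -0.8]
gripper_width: 0.85
```

```bash
python3 -c "
from h import *
s=manip.state();print(s['tool_pos'],s['tool_rot'])
f=manip.grab_frame('scene')
cv2.imwrite('pics/g8z.png',cv2.resize(f[160:260,260:420],None,fx=5,fy=5,interpolation=cv2.INTER_NEAREST))"
```

```text
[0.6315 0.2864 0.0387] [ 0.0006  1.      0.0009 -0.0019]
```

View pics/g8z.png

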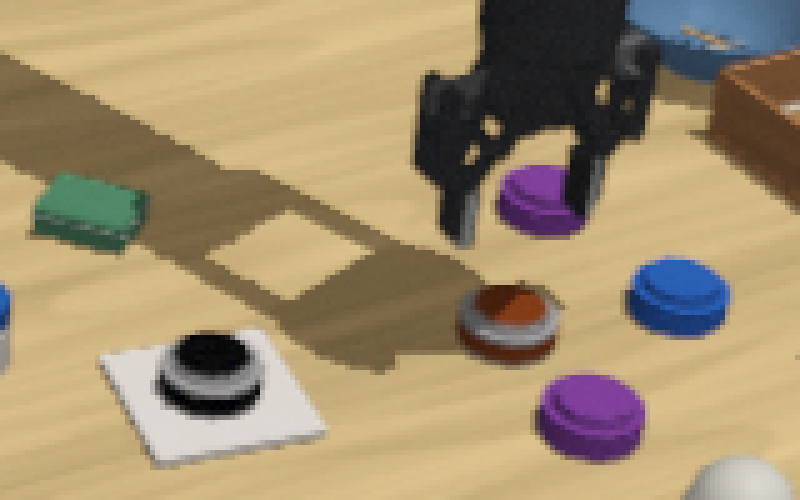

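Request:
{"name": "send_rows", "arguments": {
  "steps": [
    [0,0,0.015,0,0,0],
    [0,0,0.01,0,0,0],
    [0,0,0,0,0,0],
    [0,0,0,0,0,0]
  ]
}}

```text
time: 16.18
tool_pos: [0.6332, 0.2869, 0.0161]
tool_rot: [-0.0, 1.0, 0.0, 0.0]
contact_force: [0.0, -0.3, 0.8]
gripper_width: 0.85
```

Request:
{"name": "send_rows", "arguments": {
  "steps": [
    [0,0,0.01,0,0,0],
    [0,0,0.01,0,0,0],
    [0,0,0.008,0,0,0],
    [0,0,0.006,0,0,0],
    [0,0,0,0,0,0]
  ]
}}

```text
time: 16.8
tool_pos: [0.6325, 0.2867, -0.0188]
tool_rot: [0.0, 1.0, 0.0, -0.001]
contact_force: [-0.0, 0.3, 0.0]
gripper_width: 0.847
```

Request:
{"name": "send_rows", "arguments": {
  "steps": [
    [0,0,0,0,0,0],
    [0,0,0,0,0,0],
    [0,0,0,0,0,0],
    [0,0,0,0,0,0],
    [0,0,0,0,0,0]
  ],
  "grip": 0.3
}}

```text
time: 17.42
tool_pos: [0.6339, 0.2872, -0.0168]
tool_rot: [-0.0, 1.0, 0.0, 0.001]
contact_force: [-0.1, 1.1, 5.2]
gripper_width: 0.616
```

Request:
{"name": "send_rows", "arguments": {
  "steps": [
    [0,0,-0.02,0,0,0],
    [0,0,-0.035,0,0,0],
    [0,0,-0.035,0,0,0],
    [-0.025,0.05,0,0,0,0],
    [-0.025,0.05,0,0,0,0],
    [-0.025,0.05,0,0,0,0],
    [-0.025,0.05,0,0,0,0],
    [-0.025,0.05,0,0,0,0]
  ]
}}

```text
time: 18.42
tool_pos: [0.5068, 0.0354, 0.0724]
tool_rot: [0.0, 1.0, 0.0, -0.0]
contact_force: [0.8, -0.4, -1.4]
gripper_width: 0.62
```

Request:
{"name": "send_rows", "arguments": {
  "steps": [
    [-0.025,0.05,0,0,0,0],
    [-0.025,0.05,0,0,0,0],
    [-0.02,0.03,0,0,0,0],
    [-0.007,0.003,0,0,0,0],
    [0,0,0.02,0,0,0],
    [0,0,0.02,0,0,0],
    [0,0,0.01,0,0,0],
    [0,0,0,0,0,0]
  ]
}}

```text
time: 19.42
tool_pos: [0.4307, -0.0955, 0.0215]
tool_rot: [-0.0, 1.0, 0.001, -0.001]
contact_force: [0.1, 0.7, -1.5]
gripper_width: 0.614
```

Request:
{"name": "send_rows", "arguments": {
  "steps": [
    [0,0,0.012,0,0,0],
    [0,0,0.01,0,0,0],
    [0,0,0.004,0,0,0],
    [0,0,0,0,0,0],
    [0,0,0.002,0,0,0],
    [0,0,0,0,0,0]
  ]
}}

```text
time: 20.18
tool_pos: [0.4314, -0.0963, -0.0058]
tool_rot: [0.0, 1.0, 0.0, 0.0]
contact_force: [-0.2, 0.1, -1.3]
gripper_width: 0.614
```

Request:
{"name": "send_rows", "arguments": {
  "steps": [
    [0,-0.001,0.002,0,0,0],
    [0,0,0.002,0,0,0],
    [0,0,0,0,0,0]
  ]
}}

```text
time: 20.55
tool_pos: [0.4314, -0.0952, -0.009]
tool_rot: [-0.0, 1.0, 0.0, -0.0]
contact_force: [-4.0, 0.3, 7.4]
gripper_width: 0.616
```

Contact on the cork. Now I'll open, turn 90° and squeeze to centre the tin.

Request:
{"name": "send_rows", "arguments": {
  "steps": [
    [0,0,0,0,0,0],
    [0,0,0,0,0,0],
    [0,0,-0.001,0,0,0],
    [0,0,0,0,0,-10],
    [0,0,0,0,0,-10],
    [0,0,0,0,0,-10],
    [0,0,0,0,0,-10],
    [0,0,0,0,0,-10]
  ],
  "grip": 0.85
}}

```text
time: 21.55
tool_pos: [0.4312, -0.0952, -0.0089]
tool_rot: [-0.0, 0.905, 0.425, -0.0]
contact_force: [0.7, 0.7, 0.6]
gripper_width: 0.849
```

Request:
{"name": "send_rows", "arguments": {
  "steps": [
    [0,0,0,0,0,-10],
    [0,0,0,0,0,-10],
    [0,0,0,0,0,-10],
    [0,0,0,0,0,-10],
    [0,0,0,0,0,0],
    [0,0,0,0,0,0]
  ]
}}

```text
time: 22.3
tool_pos: [0.4312, -0.0952, -0.0089]
tool_rot: [-0.0, 0.708, 0.706, -0.0]
contact_force: [-0.9, -0.9, 0.3]
gripper_width: 0.85
```

Request:
{"name": "send_rows", "arguments": {
  "steps": [
    [0,0,0,0,0,0],
    [0,0,0,0,0,0],
    [0,0,0,0,0,0],
    [0,0,0,0,0,0],
    [0,0,0,0,0,0]
  ],
  "grip": 0.5
}}

```text
time: 22.92
tool_pos: [0.432, -0.0954, -0.0078]
tool_rot: [0.0, 0.707, 0.707, 0.0]
contact_force: [-1.9, 0.9, 5.5]
gripper_width: 0.613
```

Request:
{"name": "send_rows", "arguments": {
  "steps": [
    [0,0,0,0,0,0],
    [0,0,0,0,0,0],
    [0,0,0,0,0,0],
    [0,0,-0.02,0,0,0],
    [0,0,-0.03,0,0,0],
    [0,0,-0.03,0,0,0]
  ],
  "grip": 0.85
}}

```text
time: 23.68
tool_pos: [0.4308, -0.0951, 0.0715]
tool_rot: [-0.0, 0.707, 0.707, -0.0]
contact_force: [1.9, -0.5, -0.4]
gripper_width: 0.848
```

Request:
{"name": "send_rows", "arguments": {
  "steps": [
    [-0.009,0.05,0,0,0,0],
    [-0.009,0.05,0,0,0,0],
    [-0.009,0.05,0,0,0,0],
    [-0.008,0.05,0,0,0,0],
    [0,0,0.02,0,0,0],
    [0,0,0.02,0,0,0],
    [0,0,0.01,0,0,0],
    [0,0,0,0,0,0]
  ]
}}

```text
time: 24.68
tool_pos: [0.6293, -0.1296, 0.0194]
tool_rot: [-0.001, 0.707, 0.707, -0.001]
contact_force: [1.0, -0.2, 0.4]
gripper_width: 0.85
```

Request:
{"name": "send_rows", "arguments": {
  "steps": [
    [0,0,0.01,0,0,0],
    [0,0,0.01,0,0,0],
    [0,0,0.006,0,0,0],
    [0,0,0,0,0,0],
    [0,0,0,0,0,0]
  ]
}}

```text
time: 25.3
tool_pos: [0.6315, -0.1302, -0.0047]
tool_rot: [0.0, 0.707, 0.707, 0.0]
contact_force: [-0.2, 0.3, 0.8]
gripper_width: 0.849
```

Next: down another 10 mm, squeeze at yaw 90, open, turn to yaw 0 and squeeze again.

Request:
{"name": "send_rows", "arguments": {
  "steps": [
    [0,0,0.006,0,0,0],
    [0,0,0.004,0,0,0],
    [0,0,0,0,0,0],
    [0,0,0,0,0,0]
  ]
}}

```text
time: 25.8
tool_pos: [0.6313, -0.1301, -0.0149]
tool_rot: [-0.0, 0.707, 0.707, -0.0]
contact_force: [-0.1, -0.4, 0.3]
gripper_width: 0.848
```

Request:
{"name": "send_rows", "arguments": {
  "steps": [
    [0,0,0,0,0,0],
    [0,0,0,0,0,0],
    [0,0,0,0,0,0],
    [0,0,0,0,0,0],
    [0,0,0,0,0,0]
  ],
  "grip": 0.5
}}

```text
time: 26.42
tool_pos: [0.6326, -0.1308, -0.012]
tool_rot: [0.001, 0.707, 0.707, 0.0]
contact_force: [-2.0, 0.4, 9.9]
gripper_width: 0.504
```

Request:
{"name": "send_rows", "arguments": {
  "steps": [
    [0,0,0,0,0,0],
    [0,0,0,0,0,0],
    [0,0,0,0,0,0],
    [0,0,0,0,0,10],
    [0,0,0,0,0,10],
    [0,0,0,0,0,10],
    [0,0,0,0,0,10],
    [0,0,0,0,0,10]
  ],
  "grip": 0.85
}}

```text
time: 27.42
tool_pos: [0.6309, -0.13, -0.0153]
tool_rot: [-0.0, 0.941, 0.34, -0.0]
contact_force: [-0.5, -0.3, 0.6]
gripper_width: 0.85
```

Request:
{"name": "send_rows", "arguments": {
  "steps": [
    [0,0,0,0,0,10],
    [0,0,0,0,0,10],
    [0,0,0,0,0,10],
    [0,0,0,0,0,10],
    [0,0,0,0,0,0],
    [0,0,0,0,0,0]
  ]
}}

```text
time: 28.18
tool_pos: [0.6311, -0.1301, -0.0152]
tool_rot: [-0.0, 1.0, 0.001, -0.0]
contact_force: [0.3, 0.4, 0.4]
gripper_width: 0.848
```

Request:
{"name": "send_rows", "arguments": {
  "steps": [
    [0,0,0,0,0,0],
    [0,0,0,0,0,0],
    [0,0,0,0,0,0],
    [0,0,0,0,0,0],
    [0,0,0,0,0,0]
  ],
  "grip": 0.3
}}

```text
time: 28.8
tool_pos: [0.6347, -0.1305, -0.0103]
tool_rot: [0.0, 1.0, 0.001, 0.003]
contact_force: [-1.4, 1.6, 13.4]
gripper_width: 0.3
```

The fingers closed past the lid's width, so they are above it. I'll reopen and look.

Request:
{"name": "send_rows", "arguments": {
  "steps": [
    [0,0,0,0,0,0],
    [0,0,0,0,0,0],
    [0,0,0,0,0,0],
    [0,0,0,0,0,0],
    [0,0,0,0,0,0]
  ],
  "grip": 0.85
}}

```text
time: 29.42
tool_pos: [0.6309, -0.13, -0.0153]
tool_rot: [-0.0, 1.0, 0.0, -0.0]
contact_force: [-0.7, -0.5, -0.1]
gripper_width: 0.846
```

```bash
python3 -c "
from h import *
s=manip.state();print(s['tool_pos'],s['gripper_width'])
f=manip.grab_frame('scene');cv2.imwrite('pics/l1.png',f)
cv2.imwrite('pics/l1z.png',cv2.resize(f[200:290,160:270],None,fx=6,fy=6,interpolation=cv2.INTER_NEAREST))"
```

```text
[ 0.6309 -0.13   -0.0153] 0.8461981323938531
```

View pics/l1z.png

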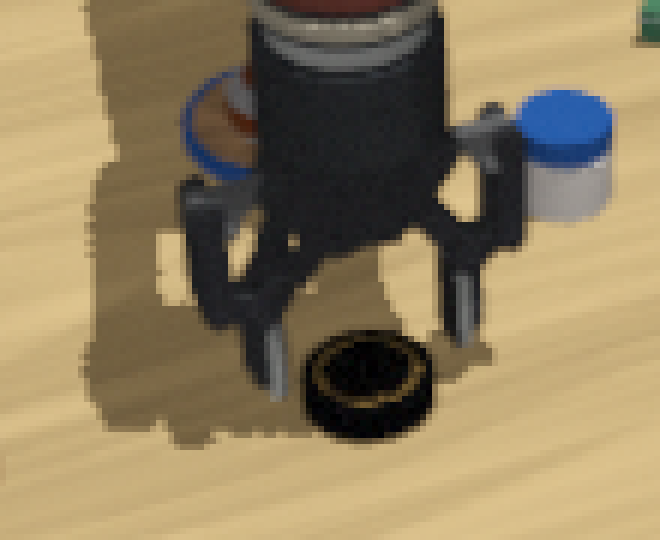

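```bash
python3 -c "
from h import *
for uv in((206.2,266.2),(237.5,257.4)):
  for z in (.01,.015,.02,.025): print(uv,ray('scene',uv,z))
"
```

```text
(206.2, 266.2) [ 0.6278 -0.1671  0.01  ]
(206.2, 266.2) [ 0.6335 -0.1687  0.015 ]
(206.2, 266.2) [ 0.6391 -0.1703  0.02  ]
(206.2, 266.2) [ 0.6448 -0.172   0.025 ]
(237.5, 257.4) [ 0.6278 -0.0841  0.01  ]
(237.5, 257.4) [ 0.6334 -0.0863  0.015 ]
(237.5, 257.4) [ 0.6391 -0.0885  0.02  ]
(237.5, 257.4) [ 0.6448 -0.0906  0.025 ]
```

Request:
{"name": "send_rows", "arguments": {
  "steps": [
    [0,0,0.004,0,0,0],
    [0,0,0.004,0,0,0],
    [0,0,0.002,0,0,0],
    [0,0,0,0,0,0]
  ]
}}

```text
time: 29.98
tool_pos: [0.631, -0.13, -0.0253]
tool_rot: [-0.0, 1.0, 0.0, -0.0]
contact_force: [-0.7, 0.2, 0.1]
gripper_width: 0.846
```

Request:
{"name": "send_rows", "arguments": {
  "steps": [
    [0,0,0,0,0,0],
    [0,0,0,0,0,0],
    [0,0,0,0,0,0],
    [0,0,0,0,0,0],
    [0,0,0,0,0,0]
  ],
  "grip": 0.55
}}

```text
time: 30.6
tool_pos: [0.632, -0.1304, -0.024]
tool_rot: [0.0, 1.0, 0.0, 0.001]
contact_force: [-0.5, -0.0, 5.5]
gripper_width: 0.63
```

Request:
{"name": "send_rows", "arguments": {
  "steps": [
    [0,0,0,0,0,0],
    [0,0,0,0,0,0],
    [0,0,0,0,0,0],
    [0,0,0,0,0,-10],
    [0,0,0,0,0,-10],
    [0,0,0,0,0,-10],
    [0,0,0,0,0,-10],
    [0,0,0,0,0,-10]
  ],
  "grip": 0.85
}}

```text
time: 31.6
tool_pos: [0.6309, -0.13, -0.0253]
tool_rot: [-0.0, 0.905, 0.425, -0.0]
contact_force: [0.1, -0.3, -0.3]
gripper_width: 0.85
```

Request:
{"name": "send_rows", "arguments": {
  "steps": [
    [0,0,0,0,0,-10],
    [0,0,0,0,0,-10],
    [0,0,0,0,0,-10],
    [0,0,0,0,0,-10],
    [0,0,0,0,0,0],
    [0,0,0,0,0,0]
  ]
}}

```text
time: 32.35
tool_pos: [0.6311, -0.1301, -0.0251]
tool_rot: [-0.0, 0.708, 0.706, -0.0]
contact_force: [-0.1, 0.3, 0.5]
gripper_width: 0.853
```

Request:
{"name": "send_rows", "arguments": {
  "steps": [
    [0,0,0,0,0,0],
    [0,0,0,0,0,0],
    [0,0,0,0,0,0],
    [0,0,0,0,0,0],
    [0,0,0,0,0,0]
  ],
  "grip": 0.4
}}

```text
time: 32.98
tool_pos: [0.6318, -0.1303, -0.0243]
tool_rot: [0.0, 0.707, 0.707, 0.0]
contact_force: [-0.2, 0.3, 4.8]
gripper_width: 0.619
```

Request:
{"name": "send_rows", "arguments": {
  "steps": [
    [0,0,-0.01,0,0,0],
    [0,0,-0.02,0,0,0],
    [0,0,-0.03,0,0,0],
    [0,0,-0.03,0,0,0],
    [0,0,0,0,0,0],
    [0,0,0,0,0,0]
  ]
}}

```text
time: 33.72
tool_pos: [0.6307, -0.13, 0.0647]
tool_rot: [-0.0, 0.707, 0.707, -0.0]
contact_force: [-0.1, -0.7, -0.9]
gripper_width: 0.615
```

```bash
python3 -c "
from h import *
s=manip.state();print(s['tool_pos'],s['gripper_width'])
f=manip.grab_frame('scene')
cv2.imwrite('pics/l2z.png',cv2.resize(f[170:280,160:320],None,fx=5,fy=5,interpolation=cv2.INTER_NEAREST))"
```

```text
[ 0.6307 -0.13    0.0647] 0.6154722313739329
```

View pics/l2z.png

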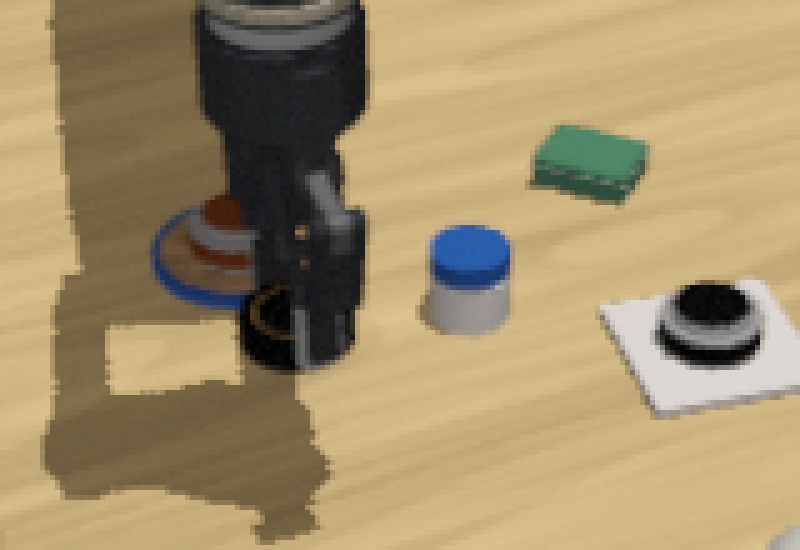

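Request:
{"name": "send_rows", "arguments": {
  "steps": [
    [0.045,-0.004,0,0,0,0],
    [0.05,-0.004,0,0,0,0],
    [0.05,-0.004,0,0,0,0],
    [0.05,0,0,0,0,0],
    [0.035,0,0,0,0,0],
    [0.006,0,0,0,0,0],
    [0,0,0.02,0,0,0],
    [0,0,0.01,0,0,0]
  ]
}}

```text
time: 34.78
tool_pos: [0.6175, 0.1045, 0.032]
tool_rot: [-0.001, 0.707, 0.707, -0.002]
contact_force: [-1.1, -0.6, -0.1]
gripper_width: 0.618
```

Request:
{"name": "send_rows", "arguments": {
  "steps": [
    [0,0,0.005,0,0,0],
    [0,0,0,0,0,0],
    [0,0,0,0,0,0],
    [0,0,0,0,0,0]
  ]
}}

```text
time: 35.28
tool_pos: [0.6197, 0.1058, 0.0308]
tool_rot: [0.0, 0.707, 0.707, 0.0]
contact_force: [-0.1, -0.3, -0.3]
gripper_width: 0.622
```

Request:
{"name": "send_rows", "arguments": {
  "steps": [
    [0,-0.001,0.01,0,0,0],
    [0,0,0.008,0,0,0],
    [0,0,0,0,0,0],
    [0,0,0,0,0,0]
  ]
}}

```text
time: 35.78
tool_pos: [0.6181, 0.1059, 0.0119]
tool_rot: [-0.0, 0.707, 0.707, -0.0]
contact_force: [-0.3, -0.9, -0.2]
gripper_width: 0.618
```

```bash
python3 -c "
from h import *
s=manip.state();print(s['tool_pos'],s['gripper_width'])
f=manip.grab_frame('scene')
cv2.imwrite('pics/l3z.png',cv2.resize(f[190:260,260:350],None,fx=8,fy=8,interpolation=cv2.INTER_NEAREST))"
```

```text
[0.6181 0.1059 0.0119] 0.6177631637403048
```

View pics/l3z.png

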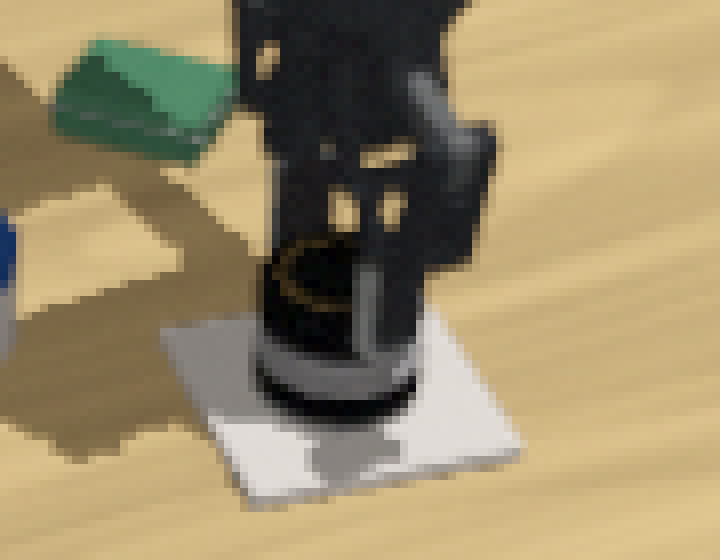

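The lid is lined up above the tin. I'll lower it slowly.

Request:
{"name": "send_rows", "arguments": {
  "steps": [
    [0,0,0.003,0,0,0],
    [0,0,0.003,0,0,0],
    [0,0,0.001,0,0,0],
    [0,0,0,0,0,0]
  ]
}}

```text
time: 36.33
tool_pos: [0.618, 0.1059, 0.0049]
tool_rot: [-0.0, 0.707, 0.707, -0.0]
contact_force: [-0.5, -0.0, 0.1]
gripper_width: 0.624
```

Request:
{"name": "send_rows", "arguments": {
  "steps": [
    [0,0,0.002,0,0,0],
    [0,0,0.001,0,0,0],
    [0,0,0,0,0,0]
  ]
}}

```text
time: 36.7
tool_pos: [0.618, 0.1059, 0.0019]
tool_rot: [-0.0, 0.707, 0.707, -0.0]
contact_force: [-0.5, -0.4, -0.2]
gripper_width: 0.621
```

No force down to 0.0019, so the lid is over the neck. I'll carry on until it touches.

Request:
{"name": "send_rows", "arguments": {
  "steps": [
    [0,0,0.001,0,0,0],
    [0,0,0.001,0,0,0],
    [0,0,0,0,0,0]
  ]
}}

```text
time: 37.08
tool_pos: [0.6183, 0.1059, 0.0017]
tool_rot: [-0.0, 0.707, 0.707, -0.0]
contact_force: [-4.3, -0.4, 7.8]
gripper_width: 0.619
```

Request:
{"name": "send_rows", "arguments": {
  "steps": [
    [0,0,0,0,0,0],
    [0,0,0,0,0,0],
    [0,0,0,0,0,0],
    [0,0,0,0,0,0],
    [0,0,-0.02,0,0,0],
    [0,0,-0.03,0,0,0],
    [0,0,-0.03,0,0,0],
    [0,0,0,0,0,0]
  ],
  "grip": 0.85
}}

```text
time: 38.08
tool_pos: [0.6213, 0.1061, 0.0852]
tool_rot: [0.003, 0.707, 0.707, 0.003]
contact_force: [-0.0, 0.3, -0.0]
gripper_width: 0.854
```

```bash
python3 -c "
from h import *
s=manip.state();print(s['tool_pos'],s['gripper_width'])
f=manip.grab_frame('scene')
cv2.imwrite('pics/l4z.png',cv2.resize(f[190:260,260:350],None,fx=8,fy=8,interpolation=cv2.INTER_NEAREST))"
```

```text
[0.6213 0.1061 0.0852] 0.8539477056785255
```

View pics/l4z.png

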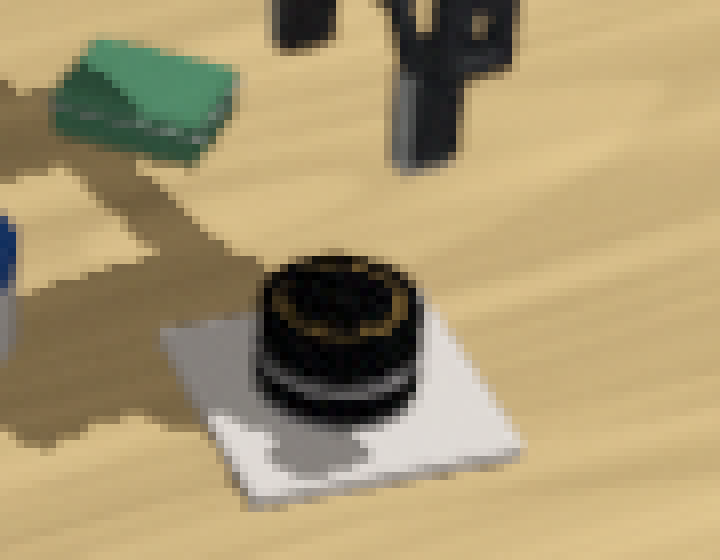

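Request:
{"name": "send_rows", "arguments": {
  "steps": [
    [-0.046,-0.018,0,0,0,0],
    [-0.046,-0.018,0,0,0,0],
    [-0.046,-0.018,0,0,0,0],
    [-0.046,-0.018,0,0,0,0],
    [-0.046,-0.018,0,0,0,0],
    [-0.046,-0.018,0,0,0,0],
    [-0.046,-0.018,0,0,0,0],
    [-0.046,-0.018,0,0,0,0]
  ]
}}

```text
time: 39.12
tool_pos: [0.4727, -0.263, 0.0788]
tool_rot: [-0.001, 0.707, 0.707, -0.0]
contact_force: [0.8, 0.6, 0.0]
gripper_width: 0.85
```

Request:
{"name": "send_rows", "arguments": {
  "steps": [
    [-0.03,-0.014,0,0,0,0],
    [-0.0155,-0.0045,0,0,0,0],
    [0,0,0.02,0,0,0],
    [0,0,0.02,0,0,0],
    [0,0,0.02,0,0,0],
    [0,0,0,0,0,0],
    [0,0,0,0,0,0]
  ]
}}

```text
time: 40.0
tool_pos: [0.4562, -0.3075, 0.0201]
tool_rot: [0.0, 0.707, 0.708, 0.0]
contact_force: [0.0, 0.1, 0.2]
gripper_width: 0.85
```

Request:
{"name": "send_rows", "arguments": {
  "steps": [
    [0,0,0,0,0,10],
    [0,0,0,0,0,10],
    [0,0,0,0,0,10],
    [0,0,0,0,0,10],
    [0,0,0,0,0,10],
    [0,0,0,0,0,10],
    [0,0,0,0,0,10],
    [0,0,0,0,0,10]
  ]
}}

```text
time: 41.0
tool_pos: [0.4567, -0.3084, 0.0215]
tool_rot: [0.001, 0.996, 0.085, 0.001]
contact_force: [-0.7, -0.3, -0.5]
gripper_width: 0.85
```

Request:
{"name": "send_rows", "arguments": {
  "steps": [
    [0,0,0,0,0,10],
    [0,0,0.015,0,0,0],
    [0,0,0.012,0,0,0],
    [0,0,0.01,0,0,0],
    [0,0,0.006,0,0,0],
    [0,0,0.002,0,0,0],
    [0,0,0,0,0,0],
    [0,0,0,0,0,0]
  ]
}}

```text
time: 42.0
tool_pos: [0.4562, -0.308, -0.0244]
tool_rot: [0.0, 1.0, 0.0, 0.0]
contact_force: [-0.7, 0.0, -0.1]
gripper_width: 0.853
```

Request:
{"name": "send_rows", "arguments": {
  "steps": [
    [0,0,0.001,0,0,0],
    [0,0,0,0,0,0],
    [0,0,0,0,0,0],
    [0,0,0,0,0,0],
    [0,0,0,0,0,0]
  ],
  "grip": 0.5
}}

```text
time: 42.62
tool_pos: [0.4566, -0.3084, -0.0246]
tool_rot: [0.001, 1.0, 0.0, 0.001]
contact_force: [-0.8, 1.6, 5.0]
gripper_width: 0.627
```

Request:
{"name": "send_rows", "arguments": {
  "steps": [
    [0,0,0,0,0,0],
    [0,0,0,0,0,0],
    [0,0,0,0,0,0],
    [0,0,0,0,0,-10],
    [0,0,0,0,0,-10],
    [0,0,0,0,0,-10],
    [0,0,0,0,0,-10],
    [0,0,0,0,0,-10]
  ],
  "grip": 0.85
}}

```text
time: 43.62
tool_pos: [0.4557, -0.3076, -0.0261]
tool_rot: [-0.0, 0.905, 0.425, -0.0]
contact_force: [0.0, 0.4, -0.4]
gripper_width: 0.852
```

Request:
{"name": "send_rows", "arguments": {
  "steps": [
    [0,0,0,0,0,-10],
    [0,0,0,0,0,-10],
    [0,0,0,0,0,-10],
    [0,0,0,0,0,-10],
    [0,0,0,0,0,0],
    [0,0,0,0,0,0]
  ]
}}

```text
time: 44.38
tool_pos: [0.4558, -0.3077, -0.026]
tool_rot: [-0.0, 0.708, 0.706, -0.0]
contact_force: [-0.5, -0.1, 0.4]
gripper_width: 0.85
```

Request:
{"name": "send_rows", "arguments": {
  "steps": [
    [0,0,0,0,0,0],
    [0,0,0,0,0,0],
    [0,0,0,0,0,0],
    [0,0,0,0,0,0],
    [0,0,0,0,0,0]
  ],
  "grip": 0.4
}}

```text
time: 45.0
tool_pos: [0.4563, -0.3081, -0.0252]
tool_rot: [0.001, 0.707, 0.707, 0.0]
contact_force: [0.4, 1.1, 5.4]
gripper_width: 0.622
```

Request:
{"name": "send_rows", "arguments": {
  "steps": [
    [0,0,-0.02,0,0,0],
    [0,0,-0.03,0,0,0],
    [0,0,-0.03,0,0,0],
    [0.04,-0.005,0,0,0,0],
    [0.045,-0.005,0,0,0,0],
    [0.045,-0.005,0,0,0,0],
    [0.045,-0.005,0,0,0,0],
    [0.03,-0.005,0,0,0,0]
  ]
}}

```text
time: 46.0
tool_pos: [0.43, -0.1009, 0.0544]
tool_rot: [-0.0, 0.707, 0.708, 0.0]
contact_force: [0.7, 0.7, -0.4]
gripper_width: 0.62
```

Request:
{"name": "send_rows", "arguments": {
  "steps": [
    [0.0075,0,0,0,0,0],
    [0,0,0.015,0,0,0],
    [0,0,0.01,0,0,0],
    [0,0,0,0,0,0],
    [0,0,0,0,0,0]
  ]
}}

```text
time: 46.62
tool_pos: [0.4307, -0.0957, 0.0289]
tool_rot: [-0.0, 0.707, 0.707, -0.0]
contact_force: [0.4, 0.3, -0.7]
gripper_width: 0.621
```

Request:
{"name": "send_rows", "arguments": {
  "steps": [
    [0.0005,0.0006,0.01,0,0,0],
    [0,0,0.008,0,0,0],
    [0,0,0,0,0,0],
    [0,0,0,0,0,0]
  ]
}}

```text
time: 47.12
tool_pos: [0.4313, -0.0947, 0.0111]
tool_rot: [-0.0, 0.707, 0.707, -0.0]
contact_force: [-0.2, -0.3, -0.1]
gripper_width: 0.626
```

```bash
python3 -c "
from h import *
s=manip.state();print(s['tool_pos'],s['gripper_width'])
f=manip.grab_frame('scene')
cv2.imwrite('pics/l5z.png',cv2.resize(f[170:240,165:255],None,fx=8,fy=8,interpolation=cv2.INTER_NEAREST))"
```

```text
[ 0.4313 -0.0947  0.0111] 0.6259421870427443
```

View pics/l5z.png

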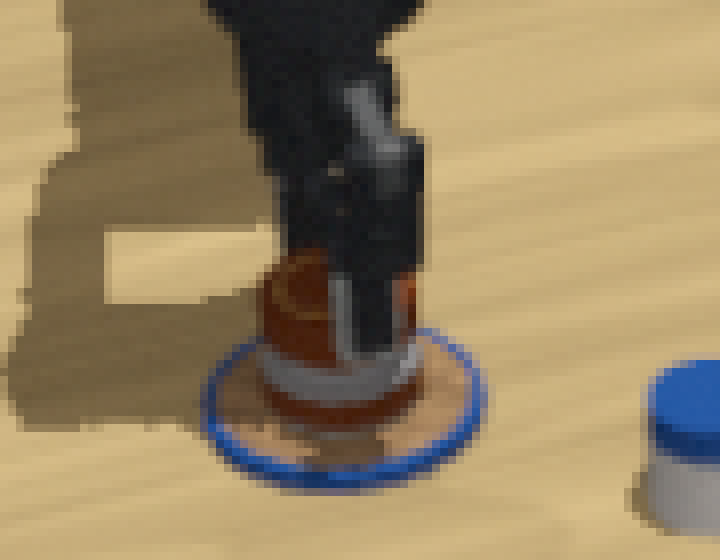

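Request:
{"name": "send_rows", "arguments": {
  "steps": [
    [-0.0003,0,0.003,0,0,0],
    [0,0,0.003,0,0,0],
    [0,0,0.002,0,0,0],
    [0,0,0,0,0,0]
  ]
}}

```text
time: 47.68
tool_pos: [0.4312, -0.0949, 0.0029]
tool_rot: [-0.0, 0.707, 0.707, -0.0]
contact_force: [0.0, 0.5, -0.3]
gripper_width: 0.624
```

Request:
{"name": "send_rows", "arguments": {
  "steps": [
    [0,0,0.001,0,0,0],
    [0,0,0.001,0,0,0],
    [0,0,0,0,0,0]
  ]
}}

```text
time: 48.05
tool_pos: [0.4313, -0.095, 0.001]
tool_rot: [-0.0, 0.707, 0.707, -0.0]
contact_force: [-0.3, 0.8, -0.1]
gripper_width: 0.621
```

Request:
{"name": "send_rows", "arguments": {
  "steps": [
    [0,0,0.001,0,0,0],
    [0,0,0.001,0,0,0],
    [0,0,0,0,0,0]
  ]
}}

```text
time: 48.42
tool_pos: [0.4315, -0.0951, 0.0006]
tool_rot: [-0.0, 0.707, 0.707, -0.0]
contact_force: [-5.2, 1.6, 10.2]
gripper_width: 0.625
```

Seated, with contact felt. I'll release, rise and move clear.

Request:
{"name": "send_rows", "arguments": {
  "steps": [
    [0,0,0,0,0,0],
    [0,0,0,0,0,0],
    [0,0,0,0,0,0],
    [0,0,0,0,0,0],
    [0,0,-0.02,0,0,0],
    [0,0,-0.04,0,0,0],
    [0,0,-0.05,0,0,0],
    [0,0,-0.05,0,0,0]
  ],
  "grip": 0.85
}}

```text
time: 49.42
tool_pos: [0.431, -0.0949, 0.1604]
tool_rot: [-0.0, 0.707, 0.707, -0.0]
contact_force: [0.7, 0.2, -0.1]
gripper_width: 0.849
```

Request:
{"name": "send_rows", "arguments": {
  "steps": [
    [-0.05,0,0,0,0,0],
    [-0.05,0,0,0,0,0],
    [-0.05,0,0,0,0,0],
    [-0.05,0,0,0,0,0],
    [-0.05,0,0,0,0,0],
    [-0.04,0,0,0,0,0],
    [-0.02,0,0,0,0,0],
    [0,0,0,0,0,0]
  ]
}}

```text
time: 50.42
tool_pos: [0.4313, -0.4053, 0.1587]
tool_rot: [-0.001, 0.707, 0.707, 0.0]
contact_force: [-0.2, 1.0, 0.1]
gripper_width: 0.85
```

```bash
python3 - <<'E'
from m import *
s=manip.state();print(s['tool_pos'],s['time'])
f=manip.grab_frame('scene');t=manip.grab_frame('top')
a=cv2.resize(f[160:270,110:390],None,fx=2.8,fy=2.8,interpolation=cv2.INTER_NEAREST)
b=cv2.resize(t[150:320,100:470],(784,360-75),interpolation=cv2.INTER_NEAREST)
cv2.imwrite('pics/end.png',np.vstack([a,b[:, :a.shape[1]]]) if a.shape[1]==784 else a)
cv2.imwrite('pics/endt.png',t)
for nm,z in(("black",.042),("brown",.042)):
    X=(.618,.1059,z) if nm=="black" else (.4314,-.0952,z)
    u=proj('top',X)
    fn=(lambda c:V(c)<30) if nm=="black" else (lambda c:c[...,1].astype(int)<41)
    try:
        co,k,x0,y0,mm=big(fn,t,int(u[0]),int(u[1]),10);print(nm,circ('top',co,k,x0,y0,z))
    except Exception as e:print(e)
E
```

```text
[ 0.4313 -0.4053  0.1587] 50.425
black (array([0.6138, 0.1039]), np.float64(0.01888425708696983), np.float64(0.0018580016231311634))
brown (array([ 0.4287, -0.0955]), np.float64(0.01752981358442873), np.float64(0.0005143298241872843))
```

View pics/end.png

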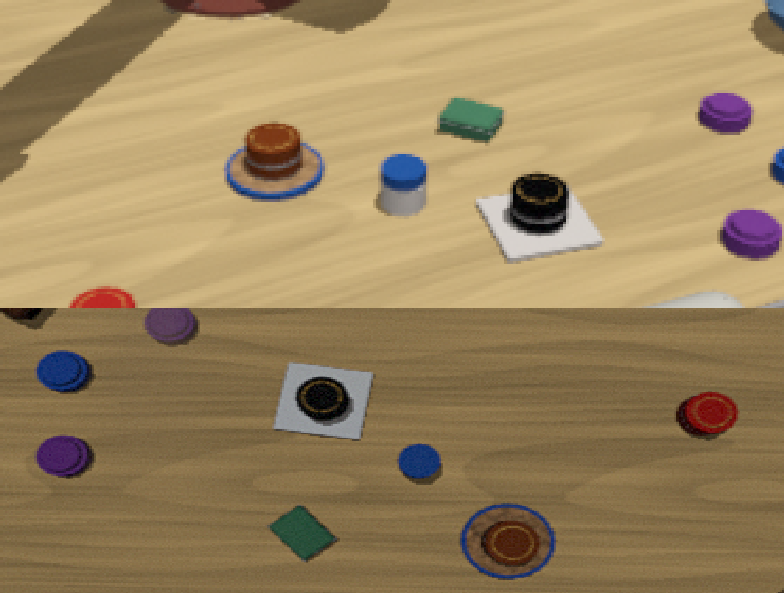

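Both tins are closed, centred and level, and nothing else has moved. The black fit's large residual means its mask leaked, and the picture shows the lid centred. Handing in.

```bash
python3 -c "
from plant import manip
print(manip.job_done(), manip.state()['time'])"
```

```text
the job is handed in; nothing more can be done
the job is handed in; nothing more can be done
```

The black tin is on the white tile and the brown tin on the cork mat, each closed with its own-coloured lid. I handed the job in at about 50.5 s, with the arm well clear and no verdict reported.

- **How:** After each tin was set down, I gave the gripper a quarter turn and squeezed again to centre it. Each lid was centred the same way before it was lifted, then lowered until I felt it touch (8 to 10 N).
- **Last checks:** The final pictures from both cameras show both lids level on the shoulders and both tins near the middle of the tile and mat. The red tin, green tin, jar and look-alikes appear unmoved.
    - **Brown lid:** it measured within about 3 mm of the mat's centre.
    - **Black lid:** its fit was unreliable (1.9 mm scatter) and read about 4 mm off where I placed it, so I relied on the picture and the arm's own position there.
- **What went wrong:** My first two squeezes on the black lid closed above it and pressed its top with up to about 13 N. The lid did not visibly move, and I took it again 10 mm lower.
- **Disagreement:** In the pictures the fingertips sat roughly 25 to 35 mm higher than the stated tool point suggests, so I used grasp heights found by looking and by touch.

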